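# Pack out and clamp a notebook in the desk press

## Task

The notebook stands spine up against the end stop of the little wooden press, but the sliding jaw cannot reach it. Stand packing blocks upright on the press bed, one beside the other in the gap between notebook and sprung pad, square to the jaw and centred across it, until the jaw can close on the row; then push the jaw along by its handle until the row is tight and the pad is pressed in about half of its spring travel. Finish while holding the handle there, because the jaw springs open if let go, and leave the other things on the desk alone.

Things in the scene. Friction and masses are not known exactly. Their poses are not given: they have to be found in the camera images.
- press: Small wooden notebook press, fixed to the desk. Bed 170 (its x) x 320 (its y) x 18 mm thick; origin at the centre of the bed's underside, z up. Its y axis is the clamping direction: from the sliding jaw (at -y) towards the end stop (at +y). All stand on the bed's top, 18 mm above the desk, centred on x = 0. At -y a fixed bracket 110 x 16 mm, 68 mm high over the desk, stands behind the jaw.
- jaw (a joint): Travel of the sliding jaw along the press's +y, in m: 0 = fully open, at most 0.046 (a rigid stop). A return spring pushes it back open with about 3 N at 0 and 7 N at 0.046, so it opens again when let go. Jaw: wooden plate 100 wide x 22 thick x 55 mm high, its centre at y = -0.105 m in the press frame when open; it carries handle and sprung pad.
- handle (a point): Upright dark wooden handle fixed on top of the sliding jaw: 30 mm (press x) x 16 mm (press y) x 60 mm tall; this point is the centre of its underside, 73 mm above the desk, so its top is 133 mm above the desk. Same axes as the press. Can be gripped from above across its 30 mm or pushed.
- pad (a joint): How far the sprung pad is pressed back into the jaw, in m: 0 = free, 0.015 = bottomed out; half pressed in = 0.0075. Spring 1200 N/m (about 9 N at half).
- pad_face (a point): Steel plate of the sprung pad in front of the jaw, 90 mm wide x 10 mm thick, top 74 mm above the desk; this point is in the middle of its face towards the notebook, at the level of the bed's top. Same axes as the press. It moves with the jaw, less by what it is pressed in; it lies at y = -0.067 m in the press frame when the jaw is open.
- stop: Wooden end stop fixed on the press bed at a place that differs each time, 150 x 20 mm, 70 mm high over the bed; origin at bed level in the middle of its face towards the notebook and jaw; same axes as the press.
- notebook: Hard-cover notebook standing spine up on the bed against the end stop: 140 mm (its x) x 30 mm thick (its y) x 76 mm high; origin at the centre of its underside, axes as the press at the start. Loose, 0.13 to 0.21 kg.
- block0: Plain light wood packing block 0 of four identical ones, standing on the desk: 60 mm wide (its x) x 24 mm thick (its y) x 115 mm tall, about 85 g; origin at the centre of its underside, z up. It goes into the press standing, with its 24 mm along the press's y; a half turn about z makes no difference. One to three are needed: the fewest for which the gap that remains between pad and row, with the jaw open, is at most about 38 mm.
- block1: Plain light wood packing block 1 of four identical ones, standing on the desk: 60 mm wide (its x) x 24 mm thick (its y) x 115 mm tall, about 85 g; origin at the centre of its underside, z up. It goes into the press standing, with its 24 mm along the press's y; a half turn about z makes no difference. One to three are needed: the fewest for which the gap that remains between pad and row, with the jaw open, is at most about 38 mm.
- block2: Plain light wood packing block 2 of four identical ones, standing on the desk: 60 mm wide (its x) x 24 mm thick (its y) x 115 mm tall, about 85 g; origin at the centre of its underside, z up. It goes into the press standing, with its 24 mm along the press's y; a half turn about z makes no difference. One to three are needed: the fewest for which the gap that remains between pad and row, with the jaw open, is at most about 38 mm.
- block3: Plain light wood packing block 3 of four identical ones, standing on the desk: 60 mm wide (its x) x 24 mm thick (its y) x 115 mm tall, about 85 g; origin at the centre of its underside, z up. It goes into the press standing, with its 24 mm along the press's y; a half turn about z makes no difference. One to three are needed: the fewest for which the gap that remains between pad and row, with the jaw open, is at most about 38 mm.
- jar: Small glass jar with white lid, 48 mm across, 50 mm high, among the blocks; a loose bystander; origin at the centre of its underside.
- glue: Small white bottle, 32 mm across, 90 mm high, among the blocks; a loose bystander; origin at the centre of its underside.
- mug: White mug, 76 mm across, 90 mm high, beyond the blocks; a loose bystander; origin at the centre of its underside.
- stapler: Black and grey stapler, 130 mm long, 45 mm high; a loose bystander; origin at the centre of its underside.
- notes: Pad of sticky notes, 76 x 76 x 15 mm; a loose bystander; origin at the centre of its underside.
Things that resemble listed ones, but are neither listed nor needed, are in the scene too. Leave any turquoise look-alike of the block1 alone.

How it is judged:
On the way, in this order (a step that is already met when the one before it is completed fails the run):
1. a packing block stands on the press bed between notebook and pad (((angle between block0's own z axis and vertical below 0.1 rad and angle between the y axis of block0 and the y axis of press, either way round below 0.2 rad and x of block0 in the frame of press between -0.015 and 0.015 m and z of block0 in the frame of press between 0.015 and 0.022 m and y of block0 in the frame of notebook below 0 m and y of block0 in the frame of pad_face above 0 m) or (angle between block1's own z axis and vertical below 0.1 rad and angle between the y axis of block1 and the y axis of press, either way round below 0.2 rad and x of block1 in the frame of press between -0.015 and 0.015 m and z of block1 in the frame of press between 0.015 and 0.022 m and y of block1 in the frame of notebook below 0 m and y of block1 in the frame of pad_face above 0 m) or (angle between block2's own z axis and vertical below 0.1 rad and angle between the y axis of block2 and the y axis of press, either way round below 0.2 rad and x of block2 in the frame of press between -0.015 and 0.015 m and z of block2 in the frame of press between 0.015 and 0.022 m and y of block2 in the frame of notebook below 0 m and y of block2 in the frame of pad_face above 0 m) or (angle between block3's own z axis and vertical below 0.1 rad and angle between the y axis of block3 and the y axis of press, either way round below 0.2 rad and x of block3 in the frame of press between -0.015 and 0.015 m and z of block3 in the frame of press between 0.015 and 0.022 m and y of block3 in the frame of notebook below 0 m and y of block3 in the frame of pad_face above 0 m))), for 0.2 s.
2. the pad is pressed in against a block by at least 4 mm (value of joint pad above 0.004 m and (contact force between pad and block0 above 1.5 N or contact force between pad and block1 above 1.5 N or contact force between pad and block2 above 1.5 N or contact force between pad and block3 above 1.5 N)), for 0.2 s.
At the end, for the whole second after the job is handed in: Fingers hold the handle (>1.5 N), jaw still, pad pressed in 4 to 12 mm on a block (>1.5 N), a block on the notebook (>0.7 N). Blocks in the press stand on the bed within 0.1 rad, square within 0.12, within 15 mm of its middle. Notebook upright, within 4 mm of the stop, 25 mm of its middle (value of joint pad between 0.004 and 0.012 m and contact force between the fingers and jaw above 1.5 N and ((contact force between pad and block0 above 1.5 N and (angle between block0's own z axis and vertical below 0.1 rad and angle between the y axis of block0 and the y axis of press, either way round below 0.12 rad and x of block0 in the frame of press between -0.015 and 0.015 m and z of block0 in the frame of press between 0.015 and 0.022 m and y of block0 in the frame of notebook below 0 m and y of block0 in the frame of pad_face above 0 m)) or (contact force between pad and block1 above 1.5 N and (angle between block1's own z axis and vertical below 0.1 rad and angle between the y axis of block1 and the y axis of press, either way round below 0.12 rad and x of block1 in the frame of press between -0.015 and 0.015 m and z of block1 in the frame of press between 0.015 and 0.022 m and y of block1 in the frame of notebook below 0 m and y of block1 in the frame of pad_face above 0 m)) or (contact force between pad and block2 above 1.5 N and (angle between block2's own z axis and vertical below 0.1 rad and angle between the y axis of block2 and the y axis of press, either way round below 0.12 rad and x of block2 in the frame of press between -0.015 and 0.015 m and z of block2 in the frame of press between 0.015 and 0.022 m and y of block2 in the frame of notebook below 0 m and y of block2 in the frame of pad_face above 0 m)) or (contact force between pad and block3 above 1.5 N and (angle between block3's own z axis and vertical below 0.1 rad and angle between the y axis of block3 and the y axis of press, either way round below 0.12 rad and x of block3 in the frame of press between -0.015 and 0.015 m and z of block3 in the frame of press between 0.015 and 0.022 m and y of block3 in the frame of notebook below 0 m and y of block3 in the frame of pad_face above 0 m))) and ((contact force between notebook and block0 above 0.7 N and (angle between block0's own z axis and vertical below 0.1 rad and angle between the y axis of block0 and the y axis of press, either way round below 0.12 rad and x of block0 in the frame of press between -0.015 and 0.015 m and z of block0 in the frame of press between 0.015 and 0.022 m and y of block0 in the frame of notebook below 0 m and y of block0 in the frame of pad_face above 0 m)) or (contact force between notebook and block1 above 0.7 N and (angle between block1's own z axis and vertical below 0.1 rad and angle between the y axis of block1 and the y axis of press, either way round below 0.12 rad and x of block1 in the frame of press between -0.015 and 0.015 m and z of block1 in the frame of press between 0.015 and 0.022 m and y of block1 in the frame of notebook below 0 m and y of block1 in the frame of pad_face above 0 m)) or (contact force between notebook and block2 above 0.7 N and (angle between block2's own z axis and vertical below 0.1 rad and angle between the y axis of block2 and the y axis of press, either way round below 0.12 rad and x of block2 in the frame of press between -0.015 and 0.015 m and z of block2 in the frame of press between 0.015 and 0.022 m and y of block2 in the frame of notebook below 0 m and y of block2 in the frame of pad_face above 0 m)) or (contact force between notebook and block3 above 0.7 N and (angle between block3's own z axis and vertical below 0.1 rad and angle between the y axis of block3 and the y axis of press, either way round below 0.12 rad and x of block3 in the frame of press between -0.015 and 0.015 m and z of block3 in the frame of press between 0.015 and 0.022 m and y of block3 in the frame of notebook below 0 m and y of block3 in the frame of pad_face above 0 m))) and (horizontal distance between block0 and notebook above 0.16 m or (angle between block0's own z axis and vertical below 0.1 rad and angle between the y axis of block0 and the y axis of press, either way round below 0.12 rad and x of block0 in the frame of press between -0.015 and 0.015 m and z of block0 in the frame of press between 0.015 and 0.022 m and y of block0 in the frame of notebook below 0 m and y of block0 in the frame of pad_face above 0 m)) and (horizontal distance between block1 and notebook above 0.16 m or (angle between block1's own z axis and vertical below 0.1 rad and angle between the y axis of block1 and the y axis of press, either way round below 0.12 rad and x of block1 in the frame of press between -0.015 and 0.015 m and z of block1 in the frame of press between 0.015 and 0.022 m and y of block1 in the frame of notebook below 0 m and y of block1 in the frame of pad_face above 0 m)) and (horizontal distance between block2 and notebook above 0.16 m or (angle between block2's own z axis and vertical below 0.1 rad and angle between the y axis of block2 and the y axis of press, either way round below 0.12 rad and x of block2 in the frame of press between -0.015 and 0.015 m and z of block2 in the frame of press between 0.015 and 0.022 m and y of block2 in the frame of notebook below 0 m and y of block2 in the frame of pad_face above 0 m)) and (horizontal distance between block3 and notebook above 0.16 m or (angle between block3's own z axis and vertical below 0.1 rad and angle between the y axis of block3 and the y axis of press, either way round below 0.12 rad and x of block3 in the frame of press between -0.015 and 0.015 m and z of block3 in the frame of press between 0.015 and 0.022 m and y of block3 in the frame of notebook below 0 m and y of block3 in the frame of pad_face above 0 m)) and angle between notebook's own z axis and vertical below 0.1 rad and y of notebook in the frame of stop above -0.019 m and x of notebook in the frame of stop between -0.025 and 0.025 m and z of notebook in the frame of stop below 0.004 m and linear speed of notebook below 0.02 m/s and velocity of joint jaw between -0.01 and 0.01 m/s); the arm keeps its last pose, push and grip.
It fails at once if a bystander is pushed more than 40 mm or tipped over (distance of any of jar, glue, mug, stapler, notes from where it was at the start of the episode above 0.04 m or angle between any of jar, glue, mug, stapler, notes's own z axis and vertical above 0.6 rad).
It also fails if it takes over 72 s, if anything falls off the work surface, if the arm or the gripper's body presses on something with over 40 N, if the wrist force passes 120 N, or if a joint passes its speed limit or range.

## Robot

A 6-joint arm with a two-finger parallel gripper is mounted at the origin on the work surface. World frame = base frame: x ahead of the robot, y to its left, z up, the work surface at z = 0. Lengths are in m, angles in rad, forces in N, time in s.
With the tool pointing down it reaches from about 0.425 to 0.95 m from the base axis. Payload 14.7 kg.
Tool frame: the origin (TCP) lies between the finger pads; the fingertips stand 19 mm ahead of it and the grasp point (between the pads) is the TCP; z points along the fingers, y is the line along which they close (so a half turn about z gives the same grasp; the last joint's range is limited). The gripper opens to 85 mm and grips with 20 to 120 N. Pads are 22 mm wide; open, the fingers measure 114 mm over their backs; the gripper's body (76 mm by 85 mm) begins 54 mm behind the grasp point. The pads swing forward as they close: fully open they stand 13 mm farther back than shut.
Start: joints at [1.238, 0.48, 1.596, -0, 1.065, -0.047], TCP at [0.183, 0.624, 0.25] pointing down, gripper open.
Joint ranges: [-2.75, 2.75], [-0.82, 2.05], [0.23, 2.67], [-1.56, 4.7], [0.09, 2.69], [-2.92, 2.92]. Speed limits (rad/s): [1.89, 1.89, 2.39, 3.01, 3.01, 3.01].

## Interface

Orientations are given as a unit quaternion [w, x, y, z].
In Python, from plant import r, eyes, workorder gives the robot as it stands.
- The arm moves only by the shell command python3 -m jog 'ROWS' [FORCE]. ROWS is JSON, a list of rows, each an object with "twist": the turn, a rotation vector about the world's x, y, z each as a share of pi/2 rad, from -1 to 1, a list of three; "travel": the shift along the world's x, y, z each as a share of 25 cm, from -1 to 1, a list of three; "claw": the gripper command: -1 is fully open, 1 is shut, values between are in proportion. A call has exactly 5 rows; each row shifts and turns the commanded pose from where the row before left it; what a row does not reach is not made up. A row lasts 1/8 s, in which the tool goes at most 62.5 mm and 10.7 degrees, less where a joint would pass 70% of its speed; a pose out of reach is approached as far as the arm can. A call with a number of a shift or a turn outside -1 to 1 is refused whole. A call with a gripper value outside its range is refused whole. The fingers move at their own pace and stop on an object; FORCE is the grip in N (left out, the last holds). Time passes only in rows, so rows that do not move let the fingers close, or fill a call up. It gives the time, the measured TCP pose, the force, the opening and the grip force at its end, in the units of the state.
- r.read_state(): the state, without advancing time (a new reading comes with each control period).
- eyes.snapshot(name): name is "scene" or "top" or "wrist"; returns the picture (400x640x3 uint8, red, green, blue); there is no depth.
- eyes.calibration(name): a dict with "camera_matrix" (3x3 intrinsics, pixels), "T" (4x4, takes a point from camera to world coordinates); the wrist camera has in their place "T_tool_cam" (4x4, takes a point from camera to tool coordinates, whose origin is the TCP and whose axes are the flange's). Camera axes: x right, y down, z forward; pixel columns grow to the right and rows downward; lengths in m; the calibration is good to about 2 mm. The wrist camera is an equidistant fisheye: a pixel r from the principal point sees the ray r / f radians off the axis. A picture is of the moment at which its call begins: read the wrist's pose just before it. calibration takes no time and is no camera call.
- workorder.finish_job(): hands the job in; it is judged then, once.
The state is a dict: "clock": time; "joint_pos": joint angles; "qvel": joint speeds; "effort": joint torques, N m; "tcp_pos": TCP position; "tcp_rot": TCP orientation; "ft_force": force on the tool from outside, world axes, zero at the start; "ft_torque": the same for the moment, N m; "grip_width": finger opening in m; "gripper_force": force on a finger pad.
Only numpy, scipy, OpenCV 4.12 (cv2) and the standard library are available. Lean on these libraries where they do the work, as an engineer would, in place of code of your own. Each camera call takes 0.05 s, during which the arm holds its last target. There are 200 camera calls.

## Working session

There is one attempt and no reset: what is moved stays moved. The work goes in short steps, Python scripts to look and compute and a shell command to move; the robot and the scene stay as the last step left them, time stands still between calls to the robot, and variables do not carry over. Pictures are saved under pics/ and viewed, at most 10 in all, crops included, and the job is handed in when it is done.

```bash
mkdir -p pics; ls; python3 - <<'E'
from plant import r, eyes, workorder
import cv2
for n in ("scene","top"):
    cv2.imwrite(f"pics/{n}0.png",eyes.snapshot(n)[:,:,::-1]); c=eyes.calibration(n); print(c)
print(eyes.calibration("wrist")); print(r.read_state())
E
```

```text
pics
{'camera_matrix': array([[386.33229385,   0.        , 310.74138892],
       [  0.        , 386.33229385, 200.75629605],
       [  0.        ,   0.        ,   1.        ]]), 'T': array([[ 0.78680805,  0.53207105, -0.31278346,  0.92205497],
       [ 0.61718224, -0.6746745 ,  0.40484616, -0.44989836],
       [ 0.0043799 , -0.51158061, -0.85922412,  0.99386418],
       [ 0.        ,  0.        ,  0.        ,  1.        ]])}
{'camera_matrix': array([[395.25827906,   0.        , 319.06185211],
       [  0.        , 395.25827906, 206.13332779],
       [  0.        ,   0.        ,   1.        ]]), 'T': array([[-0.01873265, -0.99602032,  0.0871356 ,  0.46725669],
       [-0.99930445,  0.02146229,  0.03049559, -0.02843368],
       [-0.03224436, -0.08650373, -0.99572958,  1.11584797],
       [ 0.        ,  0.        ,  0.        ,  1.        ]])}
{'camera_matrix': array([[309.70691629,   0.        , 319.98292533],
       [  0.        , 309.70691629, 199.20459555],
       [  0.        ,   0.        ,   1.        ]]), 'T_tool_cam': array([[-1.37281912e-04, -9.54257093e-01, -2.98987260e-01,
 
[... 274 characters left out ...]
+00]])}
{'clock': 0.1, 'joint_pos': array([ 1.23841815e+00,  4.80771867e-01,  1.59673532e+00, -2.74096538e-05,
        1.06510752e+00, -4.65904279e-02]), 'qvel': array([ 0.00127898, -0.00268579, -0.00095203,  0.00078075,  0.00169752,
       -0.00060212]), 'effort': array([ 1.42334844e-03, -9.52253723e+01, -4.31042933e+01, -3.46588859e-04,
        5.21890644e-03,  2.15360222e-05]), 'tcp_pos': array([0.18312536, 0.62335055, 0.24976294]), 'tcp_rot': array([-8.44809843e-05,  1.42401492e-01,  9.89808847e-01, -5.04134936e-04]), 'ft_force': array([0.29339706, 0.61317608, 0.40458349]), 'ft_torque': array([-0.02426991, -0.01980539,  0.03547005]), 'gripper_force': 0.0, 'grip_width': 0.085425501450932}
```

View pics/scene0.png

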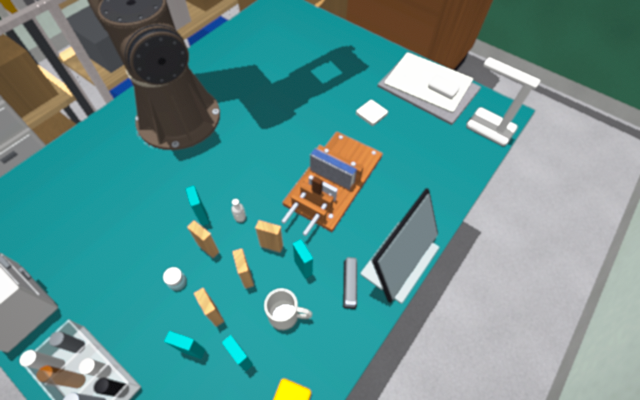

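View pics/top0.png

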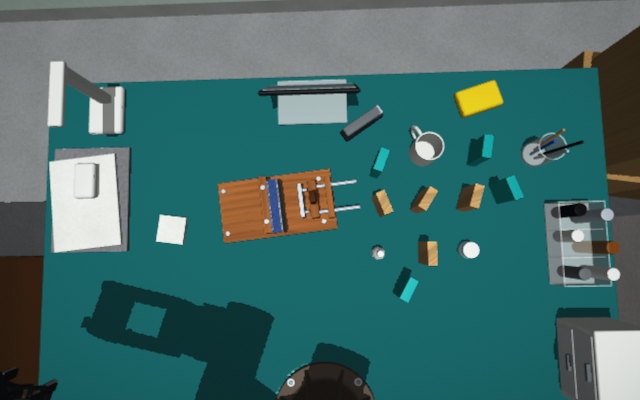

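The scene view shows four wood blocks, at (202,240), (243,268), (269,236) and (207,307). The top view has them at (383,203), (425,199), (471,196) and (429,252), with the press at (278,205), the notebook at (275,206) and the jaw to its right. I'll zoom in for corners.

```bash
python3 - <<'E'
import cv2
t=cv2.imread("pics/top0.png")
cv2.imwrite("pics/c1.png",cv2.resize(t[160:250,210:345],None,fx=5.9,fy=5.9,interpolation=cv2.INTER_CUBIC))
cv2.imwrite("pics/c2.png",cv2.resize(t[170:280,360:500],None,fx=5.4,fy=5.4,interpolation=cv2.INTER_CUBIC))
E
```

```text
(no output)
```

View pics/c1.png

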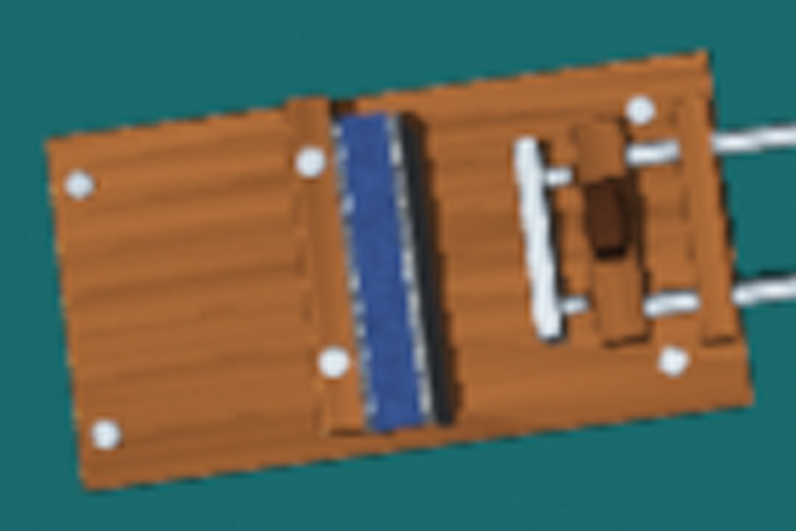

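View pics/c2.png

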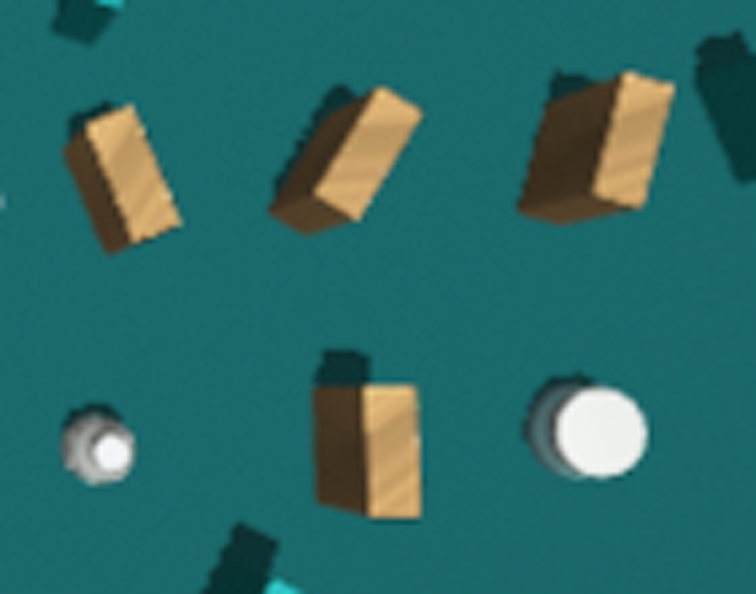

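Crop 1 gives the press corners, notebook top edges, pad face edge (516,140)-(540,338) and handle. Crop 2 gives the top faces of blocks A to D, with the glue at (100,450) and the jar at (600,430).

```bash
cat > geo.py <<'E'
import numpy as np
from plant import eyes
def un(name,px,z):
    c=eyes.calibration(name);K=c["camera_matrix"];T=c["T"];px=np.atleast_2d(px).astype(float)
    d=np.c_[px,np.ones(len(px))]@np.linalg.inv(K).T@T[:3,:3].T
    o=T[:3,3]; return (o+d*((z-o[2])/d[:,2])[:,None])
def crop(p,s,ox,oy): return (np.array(p,float)+.5)/s-.5+[ox,oy]
E
python3 - <<'E'
from geo import *
np.set_printoptions(precision=4,suppress=True)
f2=lambda p:crop(p,5.4,360,170); f1=lambda p:crop(p,5.9,210,160)
for n,p in dict(A=[(86,122),(132,104),(182,224),(133,243)],B=[(381,87),(422,115),(358,220),(315,193)],C=[(625,71),(674,90),(645,208),(593,195)],D=[(363,385),(418,388),(421,517),(368,517)]).items():
    w=un("top",f2(p),.115)[:,:2]; L=(w[2]+w[3]-w[0]-w[1])/2; S=(w[1]+w[2]-w[0]-w[3])/2
    print(n,w.mean(0),"long",np.linalg.norm(L),np.degrees(np.arctan2(L[1],L[0]))%180,"short",np.linalg.norm(S),np.degrees(np.arctan2(S[1],S[0]))%180)
w=un("top",f1([(47,140),(708,52),(752,403),(85,490)]),.018)[:,:2]
o=w.mean(0); Y=(w[0]+w[3]-w[1]-w[2])/2; X=(w[0]+w[1]-w[2]-w[3])/2
print("press",o,np.linalg.norm(Y),np.linalg.norm(X),np.degrees(np.arctan2(Y[1],Y[0])),np.degrees(np.arctan2(X[1],X[0])))
y=Y/np.linalg.norm(Y);x=np.array([y[1],-y[0]])
for n,p,z in [("stopface",[(329,97),(362,432)],.088),("nbL",[(333,115),(370,430)],.094),("nbR",[(402,115),(437,418)],.094),("padface",[(516,140),(540,338)],.074),("padback",[(537,138),(562,335)],.074),("handle",[(585,180),(622,178),(628,258),(594,246)],.133)]:
    q=un("top",f1(p),z)[:,:2]-o; print(n,(q@x),(q@y))
print("glue",un("top",f2([(113,452)]),.09),"jar",un("top",f2([(600,432)]),.05), "mug",un("top",[(427,146)],.09))
E
```

```text
A [ 0.5627 -0.1631] long 0.060884242326541244 19.932139517728615 short 0.02390458810613586 110.12575765720736
B [ 0.5694 -0.2731] long 0.05856882814937095 146.60745473851497 short 0.02315910357888721 54.78675934423032
C [ 0.5727 -0.3959] long 0.05887566582020529 163.18269388888672 short 0.024204320427167924 70.64867672580834
D [ 0.4309 -0.278 ] long 0.05988088965154639 179.2715358443738 short 0.0247197602541168 87.37998710574259
press [0.568  0.1234] 0.3185537341125619 0.1683460562414274 96.28124852258735 6.1172593807437075
stopface [ 0.0738 -0.0767] [0.0121 0.0149]
nbL [ 0.0644 -0.0765] [0.0104 0.0104]
nbR [ 0.0603 -0.0751] [-0.0202 -0.0195]
padface [ 0.0456 -0.0447] [-0.0677 -0.0674]
padback [ 0.0452 -0.0446] [-0.0773 -0.0773]
handle [ 0.0155  0.0143 -0.0199 -0.013 ] [-0.0988 -0.1145 -0.1127 -0.0991]
glue [[ 0.4321 -0.1525  0.09  ]] jar [[ 0.4363 -0.3956  0.05  ]] mug [[ 0.7089 -0.2826  0.09  ]]
```

The layout is clear:
- **Press:** yaw about 6.2°.
- **Gap:** the notebook face is at y ≈ -0.020 and the pad at -0.067. One block leaves about 23 mm, so one is enough.
- **Block:** I'll take A, gripping it across its 24 mm.

```bash
python3 -m jog '[{"twist":[0,0,0.1],"travel":[0.16,-0.18,0],"claw":-1},{"twist":[0,0,0.1],"travel":[0.16,-0.18,0],"claw":-1},{"twist":[0,0,0.1],"travel":[0.16,-0.18,0],"claw":-1},{"twist":[0,0,0.1],"travel":[0.16,-0.18,0],"claw":-1},{"twist":[0,0,0.004],"travel":[0.16,-0.18,0],"claw":-1}]' 40
python3 -m jog '[{"twist":[0,0,0],"travel":[0.072,-0.22,0],"claw":-1},{"twist":[0,0,0],"travel":[0.072,-0.22,0],"claw":-1},{"twist":[0,0,0],"travel":[0.072,-0.22,0],"claw":-0.4},{"twist":[0,0,0],"travel":[0.072,-0.22,0],"claw":-0.4},{"twist":[0,0,0],"travel":[0.072,-0.22,0],"claw":-0.4}]'
python3 -m jog '[{"twist":[0,0,0],"travel":[0.072,-0.22,0],"claw":-0.4},{"twist":[0,0,0],"travel":[0.072,-0.22,0],"claw":-0.4},{"twist":[0,0,0],"travel":[0.072,-0.22,0],"claw":-0.4},{"twist":[0,0,0],"travel":[0.072,-0.22,0],"claw":-0.4},{"twist":[0,0,0],"travel":[0,0,0],"claw":-0.4}]'
```

```text
clock: 0.72
tcp_pos: [0.3842, 0.397, 0.2502]
tcp_rot: [-0.0, -0.175, 0.985, -0.0]
ft_force: [1.8, 0.3, -0.1]
grip_width: 0.0853
gripper_force: 0.0
clock: 1.35
tcp_pos: [0.4735, 0.1218, 0.2503]
tcp_rot: [-0.0, -0.174, 0.985, 0.0]
ft_force: [1.8, 0.8, 0.7]
grip_width: 0.0597
gripper_force: 0.0
clock: 1.98
tcp_pos: [0.5461, -0.0999, 0.2499]
tcp_rot: [0.0, -0.172, 0.985, -0.0]
ft_force: [0.4, 0.8, -0.0]
grip_width: 0.0596
gripper_force: 0.0
```

```bash
python3 -m jog '[{"twist":[0,0,0],"travel":[0.034,-0.126,0],"claw":-0.4},{"twist":[0,0,0],"travel":[0.034,-0.126,0],"claw":-0.4},{"twist":[0,0,0],"travel":[0,0,-0.1],"claw":-0.4},{"twist":[0,0,0],"travel":[0,0,-0.1],"claw":-0.4},{"twist":[0,0,0],"travel":[0,0,0],"claw":-0.4}]'
python3 - <<'E'
from plant import eyes
import cv2
cv2.imwrite("pics/w1.png",eyes.snapshot("wrist")[:,:,::-1])
E
```

```text
clock: 2.6
tcp_pos: [0.5609, -0.1583, 0.1987]
tcp_rot: [-0.002, -0.174, 0.985, 0.001]
ft_force: [-0.1, -1.1, -0.2]
grip_width: 0.0597
gripper_force: 0.0
```

View pics/w1.png

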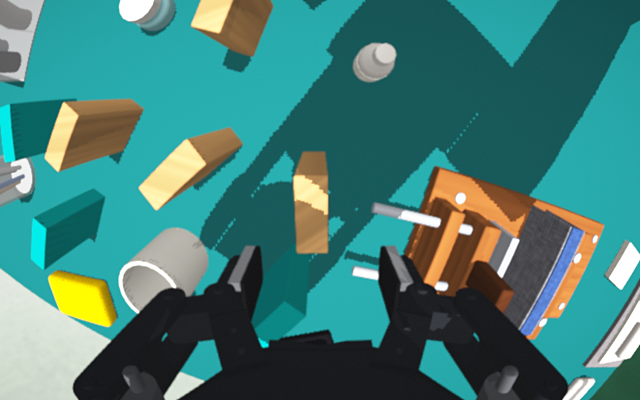

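The wrist view shows block A upright between the fingers at about (311,225), with the fingertips at (250,255) and (395,255). I'll check the prediction by projecting the top corners.

```bash
cat >> geo.py <<'E'
from scipy.spatial.transform import Rotation as R
def wproj(P,pos,q):
    c=eyes.calibration("wrist");K=c["camera_matrix"];T=c["T_tool_cam"]
    Q=R.from_quat([q[1],q[2],q[3],q[0]]).as_matrix()
    p=((np.atleast_2d(P)-pos)@Q-T[:3,3])@T[:3,:3]
    rr=np.hypot(p[:,0],p[:,1]);th=np.arctan2(rr,p[:,2])
    return K[:2,2]+K[0,0]*(th/rr)[:,None]*p[:,:2]
def box(c,ang,w=.06,t=.024,z=0):
    a=np.radians(ang);u=np.array([np.cos(a),np.sin(a)]);v=np.array([-u[1],u[0]])
    return np.array([[*(np.array(c)+i*w/2*u+j*t/2*v),z] for i,j in((1,1),(1,-1),(-1,-1),(-1,1))])
E
python3 - <<'E'
from geo import *
from plant import r
s=r.read_state();np.set_printoptions(precision=4,suppress=True)
print(s["tcp_pos"],s["tcp_rot"])
for z in(.115,0):print(wproj(box((.5627,-.1631),20,z=z),s["tcp_pos"],s["tcp_rot"]).round())
E
```

```text
[ 0.5617 -0.1586  0.2   ] [-0.0008 -0.1738  0.9848  0.0005]
[[328. 250.]
 [296. 250.]
 [294. 171.]
 [329. 171.]]
[[325. 203.]
 [304. 203.]
 [303. 148.]
 [326. 148.]]
```

The prediction matches. Next I descend, grip and lift.

```bash
python3 -m jog '[{"twist":[0,0,0],"travel":[0.004,-0.018,-0.1],"claw":-0.4},{"twist":[0,0,0],"travel":[0,0,-0.15],"claw":-0.4},{"twist":[0,0,0],"travel":[0,0,-0.14],"claw":-0.4},{"twist":[0,0,0],"travel":[0,0,0],"claw":-0.4},{"twist":[0,0,0],"travel":[0,0,0],"claw":-0.4}]'
python3 -m jog '[{"twist":[0,0,0],"travel":[0,0,0],"claw":1},{"twist":[0,0,0],"travel":[0,0,0],"claw":1},{"twist":[0,0,0],"travel":[0,0,0],"claw":1},{"twist":[0,0,0],"travel":[0,0,0],"claw":1},{"twist":[0,0,0],"travel":[0,0,0],"claw":1}]' 40
```

```text
clock: 3.28
tcp_pos: [0.5642, -0.164, 0.1045]
tcp_rot: [0.001, -0.174, 0.985, -0.0]
ft_force: [0.8, -0.8, -0.3]
grip_width: 0.0599
gripper_force: 0.0
clock: 3.9
tcp_pos: [0.5639, -0.1641, 0.1041]
tcp_rot: [0.001, -0.174, 0.985, -0.0]
ft_force: [-1.5, 1.0, 11.4]
grip_width: 0.0237
gripper_force: 39.3
```

```bash
python3 -m jog '[{"twist":[0,0,0],"travel":[0,0,0.1],"claw":1},{"twist":[0,0,0],"travel":[0,0,0.2],"claw":1},{"twist":[0,0,0],"travel":[0,0,0.2],"claw":1},{"twist":[0,0,-0.075],"travel":[0,0,0.16],"claw":1},{"twist":[0,0,-0.076],"travel":[0,0.1,0],"claw":1}]'
python3 -m jog '[{"twist":[0,0,0],"travel":[0.01,0.2,0],"claw":1},{"twist":[0,0,0],"travel":[0.01,0.2,0],"claw":1},{"twist":[0,0,0],"travel":[0.01,0.2,0],"claw":1},{"twist":[0,0,0],"travel":[0.006,0.2,0],"claw":1},{"twist":[0,0,0],"travel":[0,0.1,0],"claw":1}]'
python3 -m jog '[{"twist":[0,0,0],"travel":[0,0,0],"claw":1},{"twist":[0,0,0],"travel":[0,0,0],"claw":1},{"twist":[0,0,0],"travel":[0,0,0],"claw":1},{"twist":[0,0,0],"travel":[0,0,0],"claw":1},{"twist":[0,0,0],"travel":[0,0,0],"claw":1}]'
python3 - <<'E'
from geo import *
from plant import r
import cv2
s=r.read_state();im=eyes.snapshot("wrist")[:,:,::-1].copy()
p=s["tcp_pos"];q=s["tcp_rot"]
o=np.array([.568,.1234]);y=np.array([np.cos(np.radians(96.2)),np.sin(np.radians(96.2))])
nb=np.array(o+y*-.0048)
for P,c in((box(nb,6.2,.14,.03,.094),(0,0,255)),(box(o,6.2,.17,.32,.018),(0,255,0)),(box(o-y*.072,6.2,.09,.01,.074),(255,0,255)),(box(o-y*.0355,6.2,z=.018),(0,255,255)),(box(p[:2],6.2,z=p[2]-.104),(255,255,0))):
    cv2.polylines(im,[wproj(P,p,q).round().astype(int)],True,c,1)
cv2.imwrite("pics/w2.png",im);print(p,q)
E
```

```text
clock: 4.53
tcp_pos: [0.5649, -0.1402, 0.2718]
tcp_rot: [0.003, -0.053, 0.999, -0.001]
ft_force: [0.2, 1.3, -1.9]
grip_width: 0.0232
gripper_force: 39.8
clock: 5.15
tcp_pos: [0.572, 0.0885, 0.2683]
tcp_rot: [0.0, -0.057, 0.998, 0.0]
ft_force: [0.0, -0.1, -1.2]
grip_width: 0.0233
gripper_force: 39.8
clock: 5.78
tcp_pos: [0.5723, 0.0857, 0.2678]
tcp_rot: [-0.0, -0.055, 0.998, -0.0]
ft_force: [0.3, 0.7, -0.6]
grip_width: 0.0234
gripper_force: 39.8
[0.57225426 0.08566122 0.26782169] [-1.50353029e-05 -5.54364153e-02  9.98462219e-01 -6.99841230e-06]
```

View pics/w2.png

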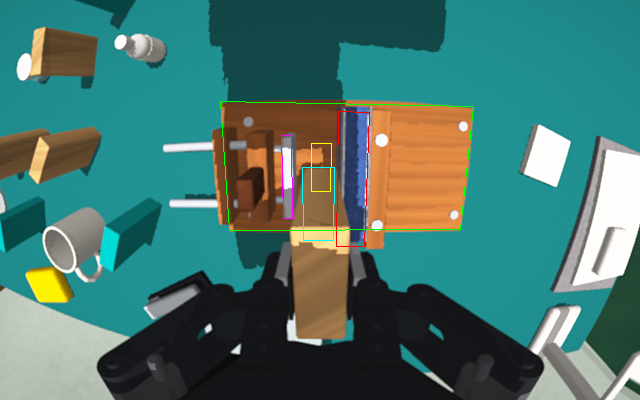

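The press overlay (green) fits and the held block lines up with the gap at (318,165). I'll descend in two stages.

```bash
python3 -m jog '[{"twist":[0,0,0],"travel":[0.003,0.008,-0.14],"claw":1},{"twist":[0,0,0],"travel":[0,0,-0.15],"claw":1},{"twist":[0,0,0],"travel":[0,0,-0.15],"claw":1},{"twist":[0,0,0],"travel":[0,0,0],"claw":1},{"twist":[0,0,0],"travel":[0,0,0],"claw":1}]'
python3 - <<'E'
from geo import *
from plant import r
import cv2
im=eyes.snapshot("top")[:,:,::-1]
cv2.imwrite("pics/t2.png",cv2.resize(im[150:260,205:365],None,fx=5,fy=5,interpolation=cv2.INTER_CUBIC))
im=eyes.snapshot("scene")[:,:,::-1]
cv2.imwrite("pics/s2.png",cv2.resize(im[120:240,260:400],None,fx=5,fy=5,interpolation=cv2.INTER_CUBIC))
E
```

```text
clock: 6.45
tcp_pos: [0.5737, 0.0882, 0.159]
tcp_rot: [0.001, -0.056, 0.998, 0.0]
ft_force: [-0.3, -0.4, -1.1]
grip_width: 0.0232
gripper_force: 39.7
```

View pics/s2.png

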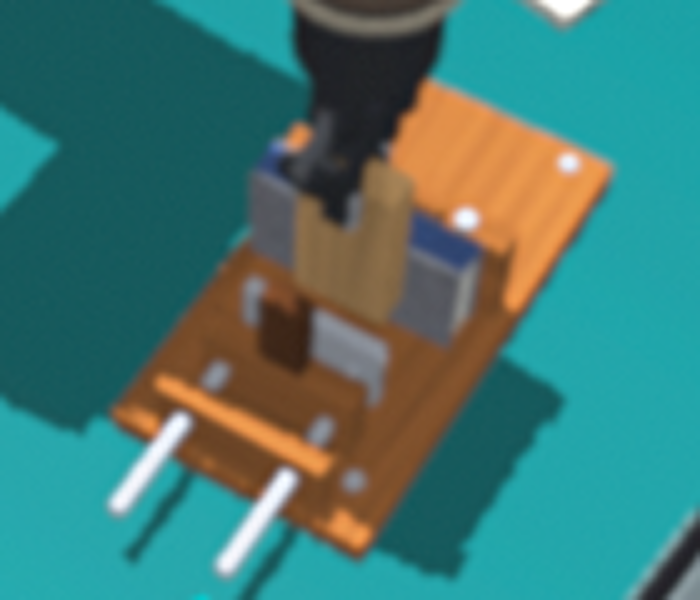

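The scene view shows the block just above the bed, in front of the still-upright notebook and clear of the pad. I'll lower it the rest of the way gently.

```bash
python3 -m jog '[{"twist":[0,0,0],"travel":[0,0,-0.07],"claw":1},{"twist":[0,0,0],"travel":[0,0,-0.06],"claw":1},{"twist":[0,0,0],"travel":[0,0,0],"claw":1},{"twist":[0,0,0],"travel":[0,0,-0.01],"claw":1},{"twist":[0,0,0],"travel":[0,0,0],"claw":1}]'
```

```text
clock: 7.18
tcp_pos: [0.5731, 0.0882, 0.1229]
tcp_rot: [0.0, -0.056, 0.998, -0.0]
ft_force: [-0.1, -0.7, -0.5]
grip_width: 0.0236
gripper_force: 39.8
```

```bash
python3 -m jog '[{"twist":[0,0,0],"travel":[0,0,-0.004],"claw":1},{"twist":[0,0,0],"travel":[0,0,-0.003],"claw":1},{"twist":[0,0,0],"travel":[0,0,-0.002],"claw":1},{"twist":[0,0,0],"travel":[0,0,0],"claw":1},{"twist":[0,0,0],"travel":[0,0,0],"claw":1}]'
```

```text
clock: 7.8
tcp_pos: [0.5733, 0.0882, 0.1221]
tcp_rot: [0.001, -0.056, 0.998, 0.0]
ft_force: [-7.0, -0.2, 23.0]
grip_width: 0.0236
gripper_force: 43.0
```

Firm contact with the bed. Release narrowly and rise.

```bash
python3 -m jog '[{"twist":[0,0,0],"travel":[0,0,0.004],"claw":-0.05},{"twist":[0,0,0],"travel":[0,0,0],"claw":-0.05},{"twist":[0,0,0],"travel":[0,0,0],"claw":-0.05},{"twist":[0,0,0],"travel":[0,0,0],"claw":-0.05},{"twist":[0,0,0],"travel":[0,0,0.04],"claw":-0.05}]'
python3 -m jog '[{"twist":[0,0,0],"travel":[0,0,0.1],"claw":-0.05},{"twist":[0,0,0],"travel":[0,0,0.2],"claw":-0.05},{"twist":[0,0,0],"travel":[0,0,0.15],"claw":-0.4},{"twist":[0,0,0],"travel":[0.02,-0.15,0],"claw":-0.4},{"twist":[0,0,0],"travel":[0.02,-0.15,0],"claw":-0.4}]'
python3 - <<'E'
from geo import *
from plant import r
import cv2
s=r.read_state();im=eyes.snapshot("wrist")[:,:,::-1].copy();cv2.imwrite("pics/w3.png",im);print(s["tcp_pos"],s["tcp_rot"])
im=eyes.snapshot("scene")[:,:,::-1]
cv2.imwrite("pics/s3.png",cv2.resize(im[120:240,260:400],None,fx=5,fy=5,interpolation=cv2.INTER_CUBIC))
E
```

```text
clock: 8.43
tcp_pos: [0.5725, 0.0881, 0.1312]
tcp_rot: [-0.001, -0.056, 0.998, -0.0]
ft_force: [-0.0, 0.2, -0.4]
grip_width: 0.0449
gripper_force: 0.0
clock: 9.05
tcp_pos: [0.5834, 0.0126, 0.2455]
tcp_rot: [0.001, -0.056, 0.998, -0.0]
ft_force: [-0.4, -0.5, -0.0]
grip_width: 0.0596
gripper_force: 0.0
[0.5833541  0.0125761  0.24552375] [ 9.54877172e-04 -5.63777847e-02  9.98409047e-01 -9.13393666e-05]
```

View pics/w3.png

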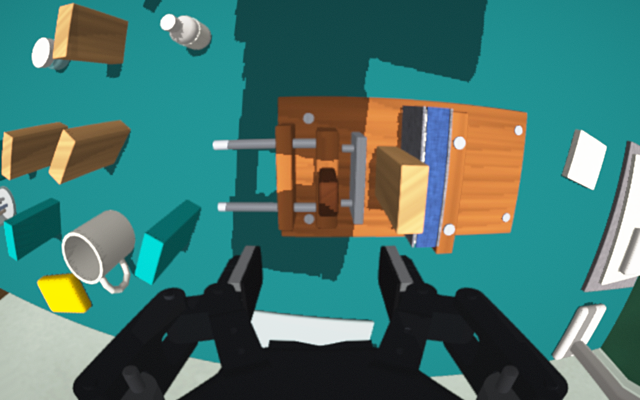

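The block stands upright at (400,190), square to the notebook and clear of the pad at (358,178). Next I turn the tool 90° and grip the handle across its 30 mm.

```bash
python3 -m jog '[{"twist":[0,0,-0.1],"travel":[0,0,0],"claw":-0.4},{"twist":[0,0,-0.1],"travel":[0,0,0],"claw":-0.4},{"twist":[0,0,-0.1],"travel":[0,0,0],"claw":-0.4},{"twist":[0,0,-0.1],"travel":[0,0,0],"claw":-0.4},{"twist":[0,0,-0.1],"travel":[0,0,0],"claw":-0.4}]'
python3 -m jog '[{"twist":[0,0,-0.1],"travel":[0,0,0],"claw":-0.4},{"twist":[0,0,-0.1],"travel":[0,0,0],"claw":-0.4},{"twist":[0,0,-0.1],"travel":[0,0,0],"claw":-0.4},{"twist":[0,0,-0.1],"travel":[-0.016,0.026,0],"claw":-0.4},{"twist":[0,0,-0.1],"travel":[0,0,0],"claw":-0.4}]'
python3 -m jog '[{"twist":[0,0,0],"travel":[0,0,0],"claw":-0.4},{"twist":[0,0,0],"travel":[0,0,0],"claw":-0.4},{"twist":[0,0,0],"travel":[0,0,0],"claw":-0.4},{"twist":[0,0,0],"travel":[0,0,0],"claw":-0.4},{"twist":[0,0,0],"travel":[0,0,0],"claw":-0.4}]'
```

```text
clock: 9.78
tcp_pos: [0.5829, 0.0136, 0.2446]
tcp_rot: [0.0, 0.333, 0.943, 0.0]
ft_force: [-0.1, -0.1, -0.1]
grip_width: 0.0595
gripper_force: 0.0
clock: 10.4
tcp_pos: [0.5786, 0.0204, 0.2445]
tcp_rot: [-0.0, 0.668, 0.744, 0.0]
ft_force: [0.6, 0.0, -0.2]
grip_width: 0.0597
gripper_force: 0.0
clock: 11.02
tcp_pos: [0.579, 0.0196, 0.244]
tcp_rot: [-0.0, 0.666, 0.746, -0.0]
ft_force: [0.4, -0.2, 0.5]
grip_width: 0.0599
gripper_force: 0.0
```

```bash
python3 -m jog '[{"twist":[0,0,0],"travel":[0,0,-0.15],"claw":-0.4},{"twist":[0,0,0],"travel":[0,0,-0.2],"claw":-0.4},{"twist":[0,0,0],"travel":[0,0,-0.15],"claw":-0.4},{"twist":[0,0,0],"travel":[0,0,-0.04],"claw":-0.4},{"twist":[0,0,0],"travel":[0,0,0],"claw":-0.4}]'
python3 -m jog '[{"twist":[0,0,0],"travel":[0,0,0],"claw":1},{"twist":[0,0,0],"travel":[0,0,0],"claw":1},{"twist":[0,0,0],"travel":[0,0,0],"claw":1},{"twist":[0,0,0],"travel":[0,0,0],"claw":1},{"twist":[0,0,0],"travel":[0,0,0],"claw":1}]' 80
python3 - <<'E'
from plant import r
s=r.read_state();print(s["tcp_pos"],s["ft_force"])
E
```

```text
clock: 11.65
tcp_pos: [0.5791, 0.0196, 0.1092]
tcp_rot: [-0.0, 0.667, 0.745, -0.0]
ft_force: [0.4, -0.4, -0.2]
grip_width: 0.06
gripper_force: 0.0
clock: 12.28
tcp_pos: [0.5808, 0.0197, 0.1109]
tcp_rot: [0.002, 0.667, 0.745, 0.001]
ft_force: [3.7, 1.2, 6.8]
grip_width: 0.0292
gripper_force: 78.9
[0.58082858 0.01968201 0.11092269] [3.66537562 1.1744147  6.76899846]
```

Gripped. Push the first 17 mm.

```bash
python3 -m jog '[{"twist":[0,0,0],"travel":[-0.002,0.018,0],"claw":1},{"twist":[0,0,0],"travel":[-0.002,0.018,0],"claw":1},{"twist":[0,0,0],"travel":[-0.002,0.018,0],"claw":1},{"twist":[0,0,0],"travel":[-0.001,0.014,0],"claw":1},{"twist":[0,0,0],"travel":[0,0,0],"claw":1}]'
python3 -m jog '[{"twist":[0,0,0],"travel":[0,0.004,0],"claw":1},{"twist":[0,0,0],"travel":[-0.001,0.004,0],"claw":1},{"twist":[0,0,0],"travel":[0,0.004,0],"claw":1},{"twist":[0,0,0],"travel":[-0.001,0.004,0],"claw":1},{"twist":[0,0,0],"travel":[0,0,0],"claw":1}]'
```

```text
clock: 12.9
tcp_pos: [0.579, 0.0365, 0.1109]
tcp_rot: [0.002, 0.666, 0.746, 0.001]
ft_force: [4.2, -2.9, 8.2]
grip_width: 0.0292
gripper_force: 78.8
clock: 13.52
tcp_pos: [0.5786, 0.0403, 0.1109]
tcp_rot: [0.002, 0.667, 0.745, 0.001]
ft_force: [3.7, -4.0, 7.0]
grip_width: 0.0288
gripper_force: 78.7
```

```bash
python3 -m jog '[{"twist":[0,0,0],"travel":[0,0.004,0],"claw":1},{"twist":[0,0,0],"travel":[-0.001,0.004,0],"claw":1},{"twist":[0,0,0],"travel":[0,0.004,0],"claw":1},{"twist":[0,0,0],"travel":[0,0,0],"claw":1},{"twist":[0,0,0],"travel":[0,0,0],"claw":1}]'
python3 -m jog '[{"twist":[0,0,0],"travel":[0,0.004,0],"claw":1},{"twist":[0,0,0],"travel":[-0.001,0.004,0],"claw":1},{"twist":[0,0,0],"travel":[0,0.004,0],"claw":1},{"twist":[0,0,0],"travel":[0,0,0],"claw":1},{"twist":[0,0,0],"travel":[0,0,0],"claw":1}]'
```

```text
clock: 14.15
tcp_pos: [0.5783, 0.0433, 0.1109]
tcp_rot: [0.002, 0.667, 0.745, 0.001]
ft_force: [3.2, -4.5, 7.7]
grip_width: 0.0292
gripper_force: 78.7
clock: 14.78
tcp_pos: [0.578, 0.0461, 0.1109]
tcp_rot: [0.002, 0.667, 0.745, 0.001]
ft_force: [2.9, -6.7, 8.5]
grip_width: 0.0295
gripper_force: 78.9
```

```bash
python3 -m jog '[{"twist":[0,0,0],"travel":[0,0.004,0],"claw":1},{"twist":[0,0,0],"travel":[-0.001,0.004,0],"claw":1},{"twist":[0,0,0],"travel":[0,0.004,0],"claw":1},{"twist":[0,0,0],"travel":[0,0,0],"claw":1},{"twist":[0,0,0],"travel":[0,0,0],"claw":1}]'
python3 -m jog '[{"twist":[0,0,0],"travel":[0,0.004,0],"claw":1},{"twist":[0,0,0],"travel":[-0.001,0.004,0],"claw":1},{"twist":[0,0,0],"travel":[0,0,0],"claw":1},{"twist":[0,0,0],"travel":[0,0,0],"claw":1},{"twist":[0,0,0],"travel":[0,0,0],"claw":1}]'
```

```text
clock: 15.4
tcp_pos: [0.5777, 0.0489, 0.1109]
tcp_rot: [0.002, 0.666, 0.746, 0.001]
ft_force: [2.9, -10.3, 8.5]
grip_width: 0.0291
gripper_force: 78.9
clock: 16.02
tcp_pos: [0.5775, 0.0507, 0.1109]
tcp_rot: [0.002, 0.666, 0.746, 0.001]
ft_force: [3.1, -11.3, 7.6]
grip_width: 0.0291
gripper_force: 78.9
```

```bash
python3 -m jog '[{"twist":[0,0,0],"travel":[0,0.004,0],"claw":1},{"twist":[0,0,0],"travel":[-0.001,0.004,0],"claw":1},{"twist":[0,0,0],"travel":[0,0,0],"claw":1},{"twist":[0,0,0],"travel":[0,0,0],"claw":1},{"twist":[0,0,0],"travel":[0,0,0],"claw":1}]'
python3 - <<'E'
from geo import *
from plant import r
import cv2
a=cv2.resize(eyes.snapshot("scene")[120:240,260:400,::-1],None,fx=2.85,fy=2.85,interpolation=cv2.INTER_CUBIC)
b=cv2.resize(eyes.snapshot("wrist")[:,:,::-1],(400,250))
a=cv2.resize(a,(400,342));cv2.imwrite("pics/f.png",np.vstack([a,b]));f=[]
for i in range(5): eyes.snapshot("top"); s=r.read_state(); f.append(s["ft_force"])
print(np.mean(f,0),s["tcp_pos"])
E
```

```text
clock: 16.65
tcp_pos: [0.5773, 0.0525, 0.1109]
tcp_rot: [0.002, 0.666, 0.746, 0.001]
ft_force: [3.9, -13.9, 8.0]
grip_width: 0.0288
gripper_force: 78.8
[  3.51405306 -13.73042432   8.18791716] [0.57729723 0.05247346 0.11091541]
```

View pics/f.png

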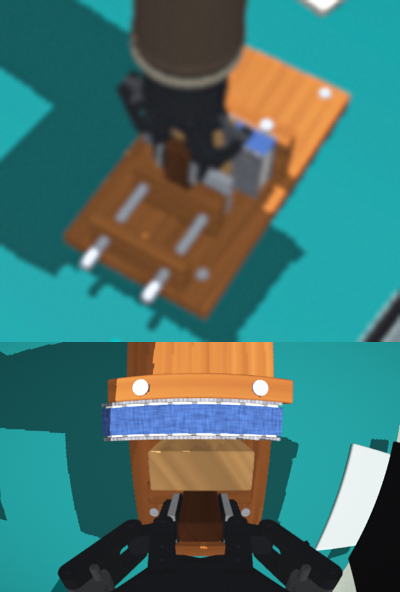

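The views show the block square between pad and notebook, the notebook upright against the stop, and the handle gripped. The extra force of about 8.3 N means the pad is pressed in about 7 mm.

```bash
python3 -c "
from plant import workorder
print(workorder.finish_job())"
```

```text
the job is handed in; nothing more can be done
None
```

I handed the job in with one packing block clamped against the notebook, the pad pressed in about 7 mm (estimated from the push force) and the gripper still holding the handle; no verdict came back.

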